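# Pack up and tuck an edging strip under the lapped slat of a clay bench ledge

### The job

Lay the loose clay tile squarely on top of the identical tile fixed in front of the wooden ledge, let go of it, then take the aluminium edging strip and tuck its wide flange home under the overhanging cover slat, the slat lapping the edge over its whole length, without lifting the slat. Finish while holding the strip: keep it pressed down firmly and flat on the tile pile (push with about 12 N) and do not let go. Leave the bowl, the cup and the brush where they are.

Things in the scene. Friction and masses are not known exactly. Their poses are not given: they have to be found in the camera images.
- jig: Fixed wooden ledge section, at varying yaw. Origin on the bench (z = 0) under the middle of the ledge's front edge; x into the ledge (about away from the robot), y along that edge, z up. Ledge block: x 0 to 100, y -110 to 110, flat top at z = 52 mm. In front of it a 12 mm thick base (x -100 to 0, y -75 to 75 mm) carries the fixed clay tile.
- pile_seat (a point): Centre of the top face of the fixed clay tile: x = -46, y = 0, z = 32 mm in the jig's frame. The fixed tile is 80 x 56 x 20 mm (x -86 to -6, y -28 to 28 mm; 6 mm gap to the ledge). The loose tile's origin belongs here; the pile is then level with the ledge's top (52 mm).
- slat_lip (a point): Middle of the lower front edge of the cover slat, lying down: x = 8, y = 0, z = 61 mm in the jig's frame. The slat is 10 mm thick (top at z = 71), 220 mm long along y, and overhangs the ledge: below it is a slot 9 mm high (z 52 to 61), open in front and at both ends.
- slot_stop (a point): Middle of the slot's back wall, at the ledge's top: x = 40, y = 0, z = 52 mm in the jig's frame, 32 mm behind the slat's front edge. A tucked edge is stopped here; it is home at 15 mm or more under the slat, touching the stop is not needed.
- cover (a joint): Hinge of the cover slat along its back edge (x = 84 mm in the jig's frame). 0 = lying down; grows in rad as its front edge is lifted (0.1 rad is 7.5 mm there). No spring: only its weight (0.14 kg) keeps it down.
- tile: Loose unglazed clay tile, 80 (x) x 56 (y) x 20 (z) mm, about 0.17 kg, lying flat on the bench to the left or right of the jig. Origin at the centre of its underside. Can be gripped from above across the 56 mm. In place its 80 mm length runs along the jig's x.
- strip: Loose aluminium profile, about 0.28 kg, flat on the bench on the other side of the jig. Leaf 95 (x) x 150 (y) x 4 mm; on it an upright rib 10 mm thick, 150 mm long along y, top 40 mm above the underside, to pinch from above. Origin on the underside below the rib's middle. Wide flange to x = +70 mm, narrow one to x = -25 mm. Tucked, its x is along the jig's x and it lies over the pile's middle.
- tuck_edge (a point): Middle of the wide flange's free edge, the one to tuck, on the underside: x = 70, y = 0, z = 0 mm in the strip's frame.
- bowl: Bystander: small clay bowl, rim 100 mm across, 50 mm high, standing beyond the work on the left. Origin at the centre of its underside.
- cup: Bystander: white cup, 72 mm across, 75 mm high, standing beyond the work on the right. Origin at the centre of its underside.
- brush: Bystander: brush lying on the bench between the robot and the jig. Origin under its middle.
Not all that is in view belongs to the job. Of the things that look like the tile, the middle-sized one is meant.

How it is judged:
On the way, in this order (a step that is already met when the one before it is completed fails the run):
1. the loose tile lies squarely on the fixed tile and is let go (x of tile in the frame of pile_seat between -0.008 and 0.008 m and y of tile in the frame of pile_seat between -0.008 and 0.008 m and z of tile in the frame of pile_seat between -0.003 and 0.003 m and angle between the x axis of tile and the x axis of jig, either way round below 0.12 rad and angle between tile's own z axis and vertical below 0.05 rad and contact force between the fingers and tile below 0.2 N and linear speed of tile below 0.02 m/s), for 0.2 s.
2. the strip's wide edge is under the slat, the slat still down (x of tuck_edge in the frame of jig between 0.023 and 0.045 m and y of tuck_edge in the frame of jig between -0.034 and 0.034 m and angle between the y axis of strip and the y axis of jig, either way round below 0.12 rad and z of tuck_edge in the frame of jig between 0.049 and 0.059 m and value of joint cover below 0.08 rad), for 0.2 s.
At the end, for the whole second after the job is handed in: Tile on tile within 8 mm and 0.12 rad; the strip's wide edge 15 mm or more under the slat, within 34 mm of its middle, parallel within 0.12 rad; strip flat (0.045 rad) at ledge height within 2.5 mm; slat down (0.03 rad); gripper on the strip, which bears on the tile with over 5 N (x of tile in the frame of pile_seat between -0.008 and 0.008 m and y of tile in the frame of pile_seat between -0.008 and 0.008 m and z of tile in the frame of pile_seat between -0.003 and 0.003 m and angle between the x axis of tile and the x axis of jig, either way round below 0.12 rad and angle between tile's own z axis and vertical below 0.05 rad and x of tuck_edge in the frame of jig between 0.023 and 0.045 m and y of tuck_edge in the frame of jig between -0.034 and 0.034 m and angle between the y axis of strip and the y axis of jig, either way round below 0.12 rad and angle between strip's own z axis and vertical below 0.045 rad and z of strip in the frame of jig between 0.049 and 0.0545 m and z of tuck_edge in the frame of jig between 0.049 and 0.0555 m and value of joint cover below 0.03 rad and contact force between strip and tile above 5 N and contact force between the fingers and strip above 3 N and linear speed of strip below 0.02 m/s); the arm keeps its last pose, push and grip.
It fails at once if the cover slat is lifted (more than 0.1 rad, 7.5 mm at its front edge) (value of joint cover above 0.1 rad).
It fails at once if the bowl is displaced by more than 25 mm (distance of bowl from where it was at the start of the episode above 0.025 m).
It fails at once if the cup is displaced by more than 25 mm (distance of cup from where it was at the start of the episode above 0.025 m).
It fails at once if the brush is displaced by more than 25 mm (distance of brush from where it was at the start of the episode above 0.025 m).
It also fails if it takes over 51 s, if anything falls off the work surface, if the arm or the gripper's body presses on something with over 40 N, if the wrist force passes 120 N, or if a joint passes its speed limit or range.

### The arm

A 6-joint arm with a two-finger parallel gripper is mounted at the origin on the work surface. World frame = base frame: x ahead of the robot, y to its left, z up, the work surface at z = 0. Lengths are in m, angles in rad, forces in N, time in s.
With the tool pointing down it reaches from about 0.25 to 0.8 m from the base axis. Payload 8.5 kg.
Tool frame: the origin (TCP) lies midway between the tips of the shut fingers; the grasp point (between the pads) lies 19 mm behind it (manip.tcp_to_grasp is the distance from the TCP to the grasp point, in m); z points along the fingers, y is the direction in which the jaws open and shut (so a half turn about z gives the same grasp; the last joint's range is limited). The gripper opens to 85 mm and grips with 20 to 120 N. Pads are 22 mm wide; open, the fingers measure 114 mm over their backs; the gripper's body (76 mm by 85 mm) begins 54 mm behind the grasp point. The pads swing forward as they close: fully open they stand 13 mm farther back than shut.
Start: joints at [-1.232, 0.238, -0.013, 1.319, 0, 1.571], TCP at [0.174, -0.495, 0.231] pointing down, gripper open.
Joint ranges: [-2.66, 2.66], [-1.03, 1.9], [-1.14, 1.46], [-1.82, 2.27], [-1.45, 1.34], [-3.14, 3.14]. Speed limits (rad/s): [2.22, 2.22, 2.79, 3.14, 3.14, 3.14].

### API

Orientations are given as a unit quaternion [x, y, z, w].
In Python, from station import sensors, viewer, manip gives the robot as it stands.
- The arm moves only by the tool move_arm, never from a script. Its argument "steps" is a list of rows, each a list of 5 numbers: the shift along the tool's x, y, z in units of 25 mm (1.0 is 25 mm), then the turn about the tool's z in units of 6 degrees (1.0 is 6 degrees), then the opening, from 0 (shut) to 1 (fully open). A call has 1 to 5 rows; each row shifts and turns the commanded pose from where the row before left it, along the tool's axes as they then stand; what a row does not reach is not made up. A row lasts 1/10 s, in which the tool goes at most 50 mm and 8.59 degrees, less where a joint would pass 70% of its speed; a pose out of reach is approached as far as the arm can. A call is refused whole if a number of a shift passes 1 or a number of a turn 1, either way. A call with a gripper value outside its range is refused whole. The fingers move at their own pace and stop on an object; "newtons" is the grip in N (left out, the last holds). Time passes only in rows, so rows that do not move let the fingers close. It gives the time, the measured TCP pose, the force and the opening at its end, in the units of the state.
- sensors.read_state(): the state, without advancing time (a new reading comes with each control period).
- viewer.get_image(name): name is "scene" or "top" or "wrist"; returns (picture, depth): 400x640x3 uint8, red, green, blue; 400x640 float32, m along the optical axis (not along the pixel's ray), 0 where there is no reading.
- viewer.camera_params(name): a dict with "vertical_fov" (degrees; the focal length in pixels is half the picture's height over the tangent of half this angle, whatever the lens; pixels are square), "cx", "cy" (the principal point, pixels), "origin" and "attitude" of the camera in the world; the wrist camera has in their place "mount" (4x4, takes a point from camera to tool coordinates, whose origin is the TCP and whose axes are the flange's). Camera axes: x right, y down, z forward; pixel columns grow to the right and rows downward; lengths in m; the calibration is good to about 2 mm. A picture is of the moment at which its call begins: read the wrist's pose just before it. camera_params takes no time and is no camera call.
- manip.close_job(): hands the job in, once; it reports no verdict.
Trained networks look in the newest picture that a camera, given by its name, has taken for a name from the list of things; names that differ only in an ending like _2 or _b are one class to them, and where a whole thing is asked for, a point or a joint stands for the part that bears it (a point fixed in the world has none). Each returns a list of dicts, best first, with "confidence" (0 to 1); they miss things now and then, are a little off and sometimes report something else, mostly with a low value. They report only what shows in the picture. A call takes as long as a camera call. They do not tell look-alikes from the thing itself.
- viewer.recognise(camera, thing): "location" ([column, row] as shares, 0 to 1, of the picture: columns of its width, rows of its height, amid what is visible of it).
- viewer.outline_of(camera, thing): "pixels" (400x640 bool, what is visible of it) and "location" ([column, row] as shares, 0 to 1, of the picture: columns of its width, rows of its height, amid what is visible of it).
- viewer.landmark_of(camera, thing): "location" ([column, row] as shares, 0 to 1, of the picture: columns of its width, rows of its height: a listed point, or the origin of a listed thing).
The state is a dict: "t": time; "q": joint angles; "joint_velocities": joint speeds; "tau": joint torques, N m; "position": TCP position; "tool_rot": TCP orientation; "ft_force": force on the tool from outside, world axes, zero at the start; "torque": the same for the moment, N m; "grip_width": finger opening in m.
Only numpy, scipy, OpenCV 4.12 (cv2) and the standard library are available. Lean on these libraries where they do the work, as an engineer would, in place of code of your own. Each camera call takes 0.05 s, during which the arm holds its last target. There are 200 camera calls.

## Working session

There is one attempt and no reset: what is moved stays moved. The work goes in short steps, Python scripts to look and compute and a tool call to move; the robot and the scene stay as the last step left them, time stands still between calls to the robot, and variables do not carry over. Pictures are saved under pics/ and viewed, about 8 in all and at most 12, crops included, and the job is handed in when it is done.

Besides the shell and the picture viewer there is one more tool, called after ">>>" as name(argument=value, ...), one argument or row to a line, values as JSON. move_arm: Moves the arm, as the interface text tells. Its arguments: {"type":"object","properties":{"steps":{"type":"array","items":{"type":"array","items":{"type":"number"}}},"newtons":{"type":"number"}},"required":["steps"]}

```bash
mkdir -p pics; ls; cat > h.py <<'E'
import numpy as np, cv2
from scipy.spatial.transform import Rotation as R
from station import sensors, viewer, manip
def cam(name, st=None):
    p=viewer.camera_params(name); f=200/np.tan(np.radians(p["vertical_fov"])/2)
    if name=="wrist":
        M=np.array(p["mount"]); T=np.eye(4); T[:3,:3]=R.from_quat(st["tool_rot"]).as_matrix(); T[:3,3]=st["position"]; T=T@M
    else:
        a=np.array(p["attitude"]); T=np.eye(4); T[:3,:3]=a if a.shape==(3,3) else R.from_quat(a).as_matrix(); T[:3,3]=p["origin"]
    return f,p["cx"],p["cy"],T
def shot(name):
    st=sensors.read_state(); im,d=viewer.get_image(name); return im,d,cam(name,st)
def cloud(d,c):
    f,cx,cy,T=c; v,u=np.mgrid[:400,:640]
    P=np.stack([(u-cx)/f*d,(v-cy)/f*d,d],-1)@T[:3,:3].T+T[:3,3]; P[d<=0]=np.nan; return P
def ray(u,v,z,c):
    f,cx,cy,T=c; r=T[:3,:3]@np.array([(u-cx)/f,(v-cy)/f,1]); return T[:3,3]+r*(z-T[2,3])/r[2]
def save(n,im): cv2.imwrite("pics/"+n+".png",im[...,::-1])
E
python3 - <<'E'
from h import *
for n in("top","scene"):
    p=viewer.camera_params(n);print(p)
im,d,c=shot("top");save("top0",im);np.savez("top0.npz",d=d,im=im)
for t in("jig","tile","strip","bowl","cup","brush"):
    print(t,[(np.round(np.array(o["location"])*[640,400],1),round(o["confidence"],2)) for o in viewer.recognise("top",t)])
for t in("pile_seat","slat_lip","tuck_edge","strip","tile"):
    print(t,[(np.round(np.array(o["location"])*[640,400],1),round(o["confidence"],2)) for o in viewer.landmark_of("top",t)])
print(sensors.read_state())
print(viewer.camera_params("wrist"))
E
```

```text
pics
{'vertical_fov': 46.380822150851, 'cx': 317.42306005166523, 'cy': 195.53395104901736, 'origin': array([ 0.42116766, -0.01086543,  1.33493608]), 'attitude': array([ 0.71046947, -0.70270916,  0.02575294, -0.02774435])}
{'vertical_fov': 51.72979866082169, 'cx': 314.8062251283643, 'cy': 198.6853276513431, 'origin': array([ 0.90017368, -0.5981671 ,  1.08267914]), 'attitude': array([ 0.91807594,  0.25923167, -0.08205357, -0.2884488 ])}
jig [(array([319.5, 161.5]), 0.86)]
tile [(array([427.7, 216.3]), 0.91), (array([442.7, 266.2]), 0.9), (array([421. , 171.7]), 0.58)]
strip [(array([213.9, 213.7]), 0.78)]
bowl [(array([211.4, 134.1]), 0.81)]
cup [(array([430.4, 119.2]), 0.65)]
brush [(array([319.7, 257. ]), 0.57)]
pile_seat [(array([320.8, 183. ]), 0.84)]
slat_lip [(array([322.8, 165. ]), 0.79)]
tuck_edge [(array([220.5, 203.8]), 0.79)]
strip [(array([208.7, 224.3]), 0.79)]
tile [(array([442.8, 268.4]), 0.7), (array([425.9, 217. ]), 0.69), (array([421. , 174.8]), 0.58)]
{'t': 0.6, 'q': array([-1.23200360e+00,  2.38189035e-01, -1.34984046e-02,  1.31916199e+00,
        8.14951125e-06,  1
[... 295 characters left out ...]
3121,  0.2312826 ]), 'tool_rot': array([ 9.85685200e-01,  1.68596220e-01, -4.59742940e-07, -2.68594013e-05]), 'ft_force': array([ 0.1673335 , -0.56298931, -0.44148427]), 'torque': array([ 0.06431829, -0.00402901,  0.00779287]), 'grip_width': 0.08547692501892966}
{'vertical_fov': 62.25061753267912, 'cx': 320.2149273768435, 'cy': 200.79295355442005, 'mount': array([[ 1.26205804e-04, -9.62602080e-01, -2.70919213e-01,
         6.90703817e-02],
       [ 9.99999659e-01, -9.96185419e-05,  8.19797067e-04,
         2.65876077e-04],
       [-8.16126938e-04, -2.70919224e-01,  9.62601739e-01,
        -1.42487152e-01],
       [ 0.00000000e+00,  0.00000000e+00,  0.00000000e+00,
         1.00000000e+00]])}
```

View pics/top0.png

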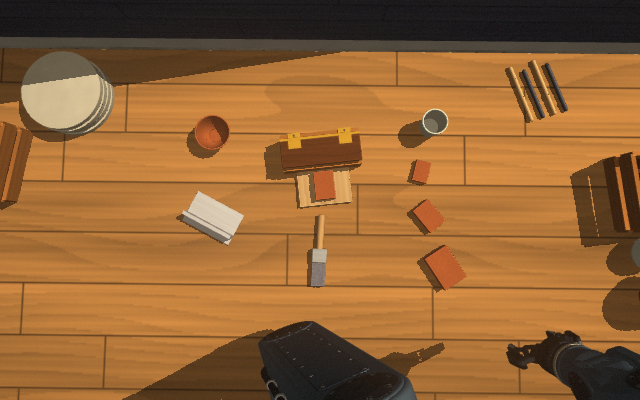

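The picture shows three tile-like blocks on the right: (421,172) small, (428,216) middle and (444,267) large. The middle one is the one meant. The strip is at (213,216), the jig at (321,165) and the brush at (319,250). Next I'll measure the sizes and poses from depth.

```bash
cat > m.py <<'E'
from h import *
def rect(P,m):
    q=P[m][:,:2]; q=q[~np.isnan(q).any(1)].astype(np.float32)*1000
    (c,s,a)=cv2.minAreaRect(q); return np.round(c,1),np.round(s,1),round(a,1),len(q)
E
python3 - <<'E'
from m import *
z=np.load("top0.npz");d,im=z["d"],z["im"];c=cam("top");P=cloud(d,c)
def box(u0,u1,v0,v1,zl,zh):
    m=np.zeros((400,640),bool);m[v0:v1,u0:u1]=1
    return m&(P[...,2]>zl)&(P[...,2]<zh)
print("bench z",np.nanmedian(P[300:320,480:520,2]), "px mm",1000*1.335/c[0])
for n,b in dict(small=(405,437,155,190),mid=(408,450,195,240),big=(415,475,240,295)).items():
    m=box(*b,.01,.06); print(n,"top z",np.round(np.nanmedian(P[...,2][m]),4),rect(P,m))
for n,b in dict(leaf=(175,250,185,250,.0015,.015),rib=(175,250,185,250,.030,.06),pile=(305,340,165,205,.026,.04),base=(290,358,165,212,.006,.02),slat=(270,370,125,180,.062,.078),ledgeslat=(270,370,125,180,.045,.08),bowl=(190,235,110,158,.035,.06),cup=(415,455,105,142,.06,.09),brush=(305,335,212,290,.008,.1)).items():
    m=box(*b); print(n,np.round(np.nanmedian(P[...,2][m]),4),rect(P,m))
crop=cv2.resize(im[100:300,170:480],None,fx=2.5,fy=2.5,interpolation=cv2.INTER_CUBIC);save("crop0",crop)
E
```

```text
bench z 0.00034796187092411834 px mm 2.859586419829417
small top z 0.0154 (array([ 594.6, -300.8]), array([43.1, 61.8]), 75.6, 314)
mid top z 0.0198 (array([ 474.7, -328.2]), array([81. , 77.6]), 40.0, 586)
big top z 0.026 (array([ 341.7, -388.9]), array([103.9, 135.1]), 33.4, 1040)
leaf 0.0037 (array([458. , 294.3]), array([182.7, 214.5]), 0.6, 1912)
rib 0.0394 (array([436.5, 301.2]), array([150.2,  10.6]), 62.6, 214)
pile 0.0318 (array([553.7, -18. ]), array([87. , 84.6]), 6.7, 575)
base 0.0118 (array([540.2, -26.1]), array([116.2, 198.1]), 6.4, 1295)
slat 0.0706 (array([651.3, -12.9]), array([ 95.1, 219.9]), 6.8, 2489)
ledgeslat 0.07 (array([648. , -13.1]), array([105.4, 220.1]), 6.6, 2952)
bowl 0.0468 (array([693.3, 289.9]), array([96.1, 97.5]), 58.9, 286)
cup 0.073 (array([ 724.4, -325.8]), array([69.8, 70.2]), 88.8, 184)
brush 0.018 (array([367.9, -10.6]), array([ 47.8, 198.7]), 86.0, 768)
```

View pics/crop0.png

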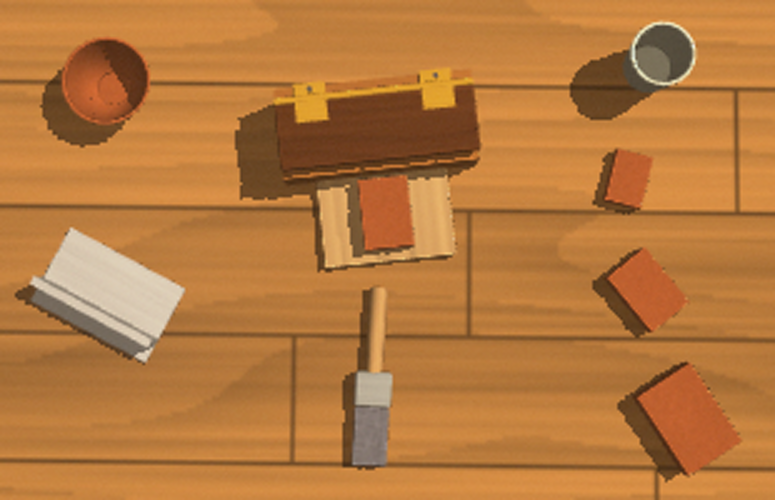

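The middle block at crop (648,290) is about 80 x 56 mm and 20 mm high, so it is the tile. I'll tighten the fits.

```bash
python3 - <<'E'
from m import *
z=np.load("top0.npz");d=z["d"];c=cam("top");P=cloud(d,c)
def fit(n,b,zt,tol=.0015):
    u0,u1,v0,v1=b;m=np.zeros((400,640),bool);m[v0:v1,u0:u1]=1
    m&=abs(P[...,2]-zt)<tol
    k,l,s,_=cv2.connectedComponentsWithStats(m.astype(np.uint8),connectivity=4);m=l==1+np.argmax(s[1:,4])
    print(n,rect(P,m), "mean",np.round(np.nanmean(P[m],0)*1000,1))
    q=P[m][:,:2]*1000; r=cv2.minAreaRect(q.astype(np.float32)); print("   corners",np.round(cv2.boxPoints(r),0).tolist())
fit("mid",(408,450,195,240),.0198)
fit("leaf",(175,250,185,250),.0038,.002)
fit("rib",(175,250,185,250),.0395,.002)
fit("pile",(305,340,165,205),.0318)
fit("base",(290,358,165,212),.0118)
fit("slat",(270,370,125,180),.0706)
E
```

```text
mid (array([ 468.7, -342.6]), array([10.3, 18.5]), 50.6, 18) mean [ 469.1 -343.2   19.6]
   corners [[458.0, -341.0], [473.0, -352.0], [479.0, -344.0], [465.0, -333.0]]
leaf (array([470.5, 257.3]), array([71.7, 35.1]), 13.0, 112) mean [469.3 259.    3.9]
   corners [[432.0, 266.0], [440.0, 232.0], [509.0, 248.0], [502.0, 282.0]]
rib (array([408.2, 247.1]), array([25.3,  8.7]), 60.8, 24) mean [409.3 248.   39.7]
   corners [[398.0, 238.0], [406.0, 234.0], [418.0, 256.0], [411.0, 260.0]]
pile (array([541.1, -16.1]), array([35.8, 21.7]), 79.0, 58) mean [541.  -17.5  32. ]
   corners [[527.0, -32.0], [548.0, -36.0], [555.0, -1.0], [534.0, 4.0]]
base (array([585.1, -70.2]), array([32. , 18.8]), 37.3, 43) mean [586.  -69.9  11.8]
   corners [[567.0, -72.0], [578.0, -87.0], [604.0, -68.0], [592.0, -53.0]]
slat (array([634.1, -65.6]), array([37.7, 22.9]), 55.8, 54) mean [633.9 -65.3  70.6]
   corners [[614.0, -75.0], [633.0, -88.0], [654.0, -56.0], [635.0, -44.0]]
```

>>> move_arm(
  steps=[
    [0.97,-0.17,0,0,1],
    [0.97,-0.17,0,0,1],
    [0.97,-0.17,0,0,1],
    [0.97,-0.17,0,0,1],
    [0.97,-0.17,0,0,1],
  ],
  newtons=60,
)

```text
t: 1.1
position: [0.2826, -0.4343, 0.2314]
tool_rot: [0.986, 0.169, 0.0, 0.0]
ft_force: [0.6, -0.2, -0.4]
grip_width: 0.0857
```

>>> move_arm(
  steps=[
    [0.97,-0.17,0,0,1],
    [0.97,-0.17,0,0,1],
    [0.97,-0.17,0,0,1],
    [0.97,-0.17,0,0,1],
    [0.97,-0.17,0,0,1],
  ],
)

```text
t: 1.6
position: [0.3899, -0.3738, 0.2313]
tool_rot: [0.986, 0.169, 0.0, 0.0]
ft_force: [-0.4, 0.0, 0.8]
grip_width: 0.0855
```

>>> move_arm(
  steps=[
    [0.97,-0.17,0,0,1],
    [0.97,-0.17,0,0,1],
    [0.97,-0.17,0,0,1],
    [0.97,-0.17,0,0,1],
    [0,0,0,-0.9,1],
  ],
)

```text
t: 2.1
position: [0.4771, -0.3248, 0.231]
tool_rot: [0.976, 0.216, 0.0, -0.0]
ft_force: [-0.3, -0.1, -0.7]
grip_width: 0.0853
```

>>> move_arm(
  steps=[
    [0,0,0,-0.9,1],
    [0,0,0,-0.9,1],
    [0,0,0,-0.7,1],
    [0,0,0,0,1],
    [0,0,0,0,1],
  ],
)

```text
t: 2.6
position: [0.4749, -0.3262, 0.2313]
tool_rot: [0.941, 0.339, -0.0, -0.0]
ft_force: [0.7, 0.2, 1.4]
grip_width: 0.0856
```

```bash
cat >> m.py <<'E'
def toplevel(name,zt,tol=.004,seed=None,win=None):
    im,d,c=shot(name); d=cv2.medianBlur(d,5); P=cloud(d,c)
    m=abs(P[...,2]-zt)<tol
    if win is not None: m&=win
    m=cv2.morphologyEx(m.astype(np.uint8),cv2.MORPH_OPEN,np.ones((3,3)))
    k,l,s,_=cv2.connectedComponentsWithStats(m,connectivity=4)
    i=l[seed] if seed else 1+np.argmax(s[1:,4])
    return im,P,l==i,c
def planar(mask,zt,c):
    "image contour of a face, projected exactly on its plane z=zt; min-area rectangle in mm"
    cs,_=cv2.findContours(mask.astype(np.uint8),cv2.RETR_EXTERNAL,cv2.CHAIN_APPROX_NONE)
    k=max(cs,key=cv2.contourArea)[:,0]
    q=np.array([ray(u,v,zt,c)[:2] for u,v in k],np.float32)*1000
    r=cv2.minAreaRect(q); return r,cv2.boxPoints(r)
E
python3 - <<'E'
from m import *
im,P,m,c=toplevel("wrist",.02); save("w1",np.where(m[...,None],im//2+np.array([0,0,120],np.uint8),im))
r,b=planar(m,.0202,c);print(r,b.tolist())
# colour based
hsv=cv2.cvtColor(im,cv2.COLOR_RGB2HSV)
for o in viewer.outline_of("wrist","tile"):
    print(o["confidence"],np.array(o["location"])*[640,400],planar(o["pixels"],.0202,c)[0])
print([ (x["confidence"],ray(*(np.array(x["location"])*[640,400]),0,c)) for x in viewer.landmark_of("wrist","tile")])
E
```

```text
((468.60198974609375, -321.09185791015625), (79.4846420288086, 55.7131462097168), 39.397315979003906) [[420.2101745605469, -324.7895202636719], [455.5710144042969, -367.8426208496094], [516.9937744140625, -317.3941955566406], [481.6329650878906, -274.3410949707031]]
0.94 [310.976 173.08 ] ((469.31512451171875, -320.43603515625), (81.44779968261719, 55.78021240234375), 39.67983627319336)
0.92 [264.576 284.4  ] ((326.62542724609375, -362.92913818359375), (118.0357666015625, 75.8685302734375), 33.246124267578125)
0.87 [376.576  67.52 ] ((592.9880981445312, -300.69744873046875), (42.41788101196289, 61.99681091308594), 76.06385803222656)
0.36 [165.312   4.28 ] ((508.4966125488281, -109.93006896972656), (5.912534713745117, 12.308023452758789), 39.6999626159668)
[(0.77, array([ 0.46474821, -0.31966945,  0.        ])), (0.61, array([ 0.32595576, -0.36689804,  0.        ])), (0.58, array([ 0.59552847, -0.29934688,  0.        ]))]
```

View pics/w1.png

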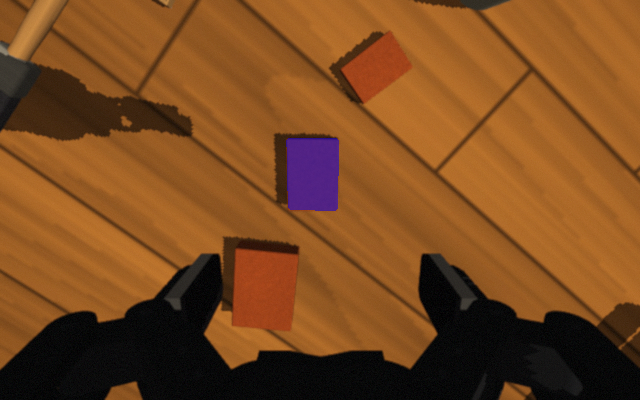

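>>> move_arm(
  steps=[
    [-0.04,-0.32,0.9,0,1],
    [0,0,1,0,1],
    [0,0,1,0,1],
    [0,0,1,0,1],
    [0,0,1,0,1],
  ],
)

```text
t: 3.25
position: [0.4689, -0.3206, 0.1079]
tool_rot: [0.94, 0.34, 0.0, 0.0]
ft_force: [0.2, -0.5, -0.1]
grip_width: 0.0854
```

>>> move_arm(
  steps=[
    [0,0,1,0,1],
    [0,0,1,0,1],
    [0,0,1,0,1],
    [0,0,0.6,0,1],
    [0,0,0,0,1],
  ],
)

```text
t: 3.75
position: [0.4677, -0.3198, 0.0168]
tool_rot: [0.94, 0.34, -0.001, -0.002]
ft_force: [-0.6, 0.9, -0.1]
grip_width: 0.085
```

>>> move_arm(
  steps=[
    [0,0,0.7,0,1],
    [0,0,0,0,1],
    [0,0,0,0,0.3],
    [0,0,0,0,0.3],
    [0,0,0,0,0.3],
  ],
)

```text
t: 4.25
position: [0.4697, -0.3211, 0.0027]
tool_rot: [0.94, 0.34, 0.001, 0.001]
ft_force: [-1.4, 1.3, 5.6]
grip_width: 0.0546
```

>>> move_arm(
  steps=[
    [0,0,0,0,0.3],
    [0,0,0,0,0.3],
  ],
)

```text
t: 4.45
position: [0.4697, -0.3211, 0.0028]
tool_rot: [0.94, 0.34, 0.001, 0.001]
ft_force: [-0.9, 0.4, 5.9]
grip_width: 0.0546
```

>>> move_arm(
  steps=[
    [0,0,-0.6,0,0.3],
    [0,0,-1,0.5,0.3],
    [0,0,-1,1,0.3],
    [0,0,-1,1,0.3],
    [0,0,-1,1,0.3],
  ],
)

```text
t: 4.95
position: [0.469, -0.3206, 0.118]
tool_rot: [0.987, 0.161, 0.0, 0.0]
ft_force: [-0.5, -0.5, -1.0]
grip_width: 0.0546
```

>>> move_arm(
  steps=[
    [0,0,-1,1,0.3],
    [0,0,-1,1,0.3],
    [0,0,-1,0,0.3],
    [0,0,-1,0,0.3],
    [0,0,-1,0,0.3],
  ],
)

```text
t: 5.45
position: [0.4688, -0.3205, 0.2431]
tool_rot: [0.998, 0.059, 0.0, 0.0]
ft_force: [0.3, 0.1, -2.0]
grip_width: 0.0544
```

>>> move_arm(
  steps=[
    [0.07,-0.97,0,0,0.3],
    [0.07,-0.97,0,0,0.3],
    [0.07,-0.97,0,0,0.3],
    [0.07,-0.97,0,0,0.3],
    [0.07,-0.97,0,0,0.3],
  ],
)

```text
t: 5.95
position: [0.463, -0.1983, 0.242]
tool_rot: [0.998, 0.059, 0.0, 0.0]
ft_force: [-0.5, 0.2, -1.2]
grip_width: 0.0546
```

>>> move_arm(
  steps=[
    [0.07,-0.97,0,0,0.3],
    [0.07,-0.97,0,0,0.3],
    [0.07,-0.97,0,0,0.3],
    [0.07,-0.97,0,0,0.3],
    [0.07,-0.97,0,0,0.3],
  ],
)

```text
t: 6.45
position: [0.4573, -0.0768, 0.242]
tool_rot: [0.998, 0.059, 0.0, 0.0]
ft_force: [0.8, 0.1, -2.1]
grip_width: 0.0541
```

>>> move_arm(
  steps=[
    [0.07,-0.97,0,0,0.3],
    [0.07,-0.97,0,0,0.3],
    [0,0,0,0,0.3],
    [0,0,0,0,0.3],
  ],
)

```text
t: 6.85
position: [0.4553, -0.0289, 0.2419]
tool_rot: [0.998, 0.06, 0.0, 0.0]
ft_force: [0.0, -0.3, -1.5]
grip_width: 0.054
```

```bash
python3 - <<'E'
from m import *
st=sensors.read_state();print(st["position"],st["tool_rot"])
im,d,c=shot("wrist");save("w2",im);np.savez("w2.npz",d=d,im=im)
P=cloud(cv2.medianBlur(d,5),c)
for n,z,t in(("pile",.032,.004),("slat",.071,.004),("base",.012,.004)):
    m=(abs(P[...,2]-z)<t)
    if n=="pile": m&=(P[...,0]>.49)&(P[...,0]<.62)
    m=cv2.morphologyEx(m.astype(np.uint8),cv2.MORPH_OPEN,np.ones((3,3)))
    k,l,s,_=cv2.connectedComponentsWithStats(m,connectivity=4);m=l==1+np.argmax(s[1:,4])
    r,b=planar(m,z,c);print(n,r,np.round(b).tolist(),np.nanmedian(P[...,2][m]))
for t in("pile_seat","slat_lip","slot_stop"):
    z={"pile_seat":.032,"slat_lip":.061,"slot_stop":.052}[t]
    print(t,[(x["confidence"],ray(*(np.array(x["location"])*[640,400]),z,c)) for x in viewer.landmark_of("wrist",t)])
# held tile underside/top: fit top z visible
E
```

```text
[ 0.45527878 -0.0288992   0.24188096] [9.98192303e-01 6.00996013e-02 3.89903073e-04 1.10260800e-04]
pile ((551.133056640625, -25.05205535888672), (79.40638732910156, 55.739280700683594), 6.793606758117676) [[508.0, -2.0], [515.0, -57.0], [594.0, -48.0], [587.0, 7.0]] 0.03180601141007
slat ((607.6371459960938, -18.25371551513672), (7.51362943649292, 218.2288360595703), 6.914519309997559) [[591.0, 90.0], [617.0, -127.0], [625.0, -126.0], [598.0, 91.0]] 0.07066214124370801
base ((548.1136474609375, -25.767501831054688), (100.41730499267578, 152.6516571044922), 6.893795490264893) [[489.0, 44.0], [507.0, -108.0], [607.0, -96.0], [589.0, 56.0]] 0.01182049558765269
pile_seat [(0.67, array([ 0.54802232, -0.0224503 ,  0.032     ])), (0.67, array([ 0.59252635, -0.02028564,  0.032     ]))]
slat_lip [(0.65, array([ 0.60284868, -0.01484259,  0.061     ]))]
slot_stop []
```

View pics/w2.png

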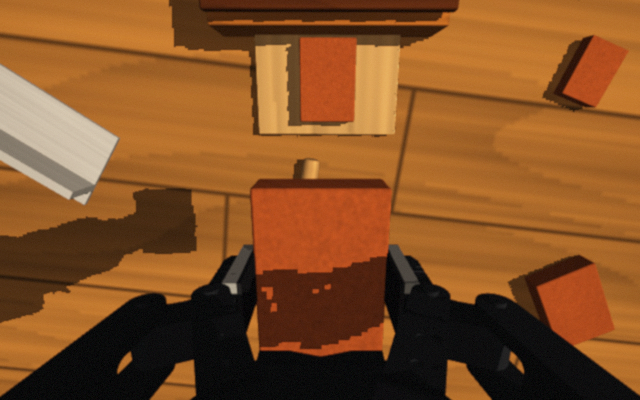

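>>> move_arm(
  steps=[
    [0.96,0.1,0,0,0.3],
    [0.96,0.1,0,0,0.3],
    [0.96,0.1,0,0,0.3],
    [0.96,0,0.5,0,0.3],
    [0,0,1,0,0.3],
  ],
)

```text
t: 7.55
position: [0.5554, -0.026, 0.2042]
tool_rot: [0.998, 0.059, 0.002, 0.0]
ft_force: [0.1, -0.3, -2.5]
grip_width: 0.0544
```

>>> move_arm(
  steps=[
    [0,0,1,0,0.3],
    [0,0,1,0,0.3],
    [0,0,1,0,0.3],
    [0,0,1,0,0.3],
    [0,0,1,0,0.3],
  ],
)

```text
t: 8.05
position: [0.5516, -0.0261, 0.0778]
tool_rot: [0.998, 0.059, -0.0, -0.0]
ft_force: [0.7, -0.4, -2.3]
grip_width: 0.0547
```

>>> move_arm(
  steps=[
    [0,0,0.6,0,0.3],
    [0,0,0,0,0.3],
    [0,0,0,0,0.3],
    [0,0,0,0,0.3],
  ],
)

```text
t: 8.45
position: [0.5523, -0.0256, 0.0649]
tool_rot: [0.998, 0.059, 0.001, 0.0]
ft_force: [0.5, 0.7, -0.8]
grip_width: 0.0543
```

>>> move_arm(
  steps=[
    [-0.03,0,0.6,0,0.3],
    [0,0,0.4,0,0.3],
    [0,0,0.2,0,0.3],
    [0,0,0,0,0.3],
    [0,0,0,0,0.3],
  ],
)

```text
t: 8.95
position: [0.5509, -0.0254, 0.0348]
tool_rot: [0.998, 0.059, 0.0, 0.0]
ft_force: [-2.6, 0.9, 5.3]
grip_width: 0.0542
```

Contact is at the expected height with 5 N, so I'll release and lift.

>>> move_arm(
  steps=[
    [0,0,0,0,1],
    [0,0,0,0,1],
    [0,0,0,0,1],
    [0,0,0,0,1],
    [0,0,-0.3,0,1],
  ],
)

```text
t: 9.45
position: [0.5501, -0.0253, 0.0407]
tool_rot: [0.998, 0.059, -0.001, -0.0]
ft_force: [0.4, -0.2, -0.3]
grip_width: 0.0854
```

>>> move_arm(
  steps=[
    [0,0,-1,0,1],
    [0,0,-1,0,1],
    [0,0,-1,0,1],
    [0,0,-1,0,1],
    [0,0,-1,0,1],
  ],
)

```text
t: 9.95
position: [0.5507, -0.0254, 0.168]
tool_rot: [0.998, 0.059, 0.0, -0.0]
ft_force: [0.6, -0.4, -1.0]
grip_width: 0.0853
```

>>> move_arm(
  steps=[
    [0,0,-1,0,1],
    [-0.5,0,-1,0,1],
    [-1,0,-1,0,1],
    [0,0,0,0,1],
    [0,0,0,0,1],
  ],
)

```text
t: 10.45
position: [0.5138, -0.0299, 0.2422]
tool_rot: [0.998, 0.059, 0.001, 0.0]
ft_force: [-0.3, 0.1, -0.2]
grip_width: 0.0857
```

```bash
python3 - <<'E'
from m import *
print(sensors.read_state()["position"])
im,d,c=shot("wrist");save("w3",im)
P=cloud(cv2.medianBlur(d,5),c)
for n,z,t in(("tile",.052,.004),("slat",.071,.004),("base",.012,.004)):
    m=(abs(P[...,2]-z)<t)
    if n=="tile": m&=(P[...,0]<.598)
    m=cv2.morphologyEx(m.astype(np.uint8),cv2.MORPH_OPEN,np.ones((3,3)))
    k,l,s,_=cv2.connectedComponentsWithStats(m,connectivity=4);m=l==1+np.argmax(s[1:,4])
    r,b=planar(m,z,c);print(n,r,np.round(b).tolist(),np.nanmedian(P[...,2][m]))
E
```

```text
[ 0.51382946 -0.02987448  0.24219292]
tile ((550.4647827148438, -26.151226043701172), (79.54443359375, 55.69578170776367), 6.798356056213379) [[508.0, -3.0], [514.0, -59.0], [593.0, -49.0], [587.0, 6.0]] 0.05177883896495683
slat ((637.0357055664062, -14.891708374023438), (65.1361083984375, 218.59536743164062), 6.8107757568359375) [[592.0, 90.0], [618.0, -127.0], [682.0, -120.0], [656.0, 97.0]] 0.07083671592497287
base ((547.9108276367188, -26.04718017578125), (98.80432891845703, 150.46534729003906), 6.792675495147705) [[490.0, 43.0], [508.0, -107.0], [606.0, -95.0], [588.0, 55.0]] 0.011799531404253938
```

View pics/w3.png

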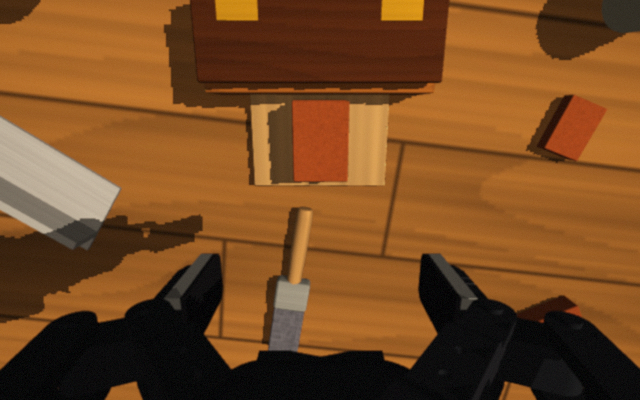

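>>> move_arm(
  steps=[
    [-0.11,-0.97,0,0,1],
    [-0.11,-0.97,0,0,1],
    [-0.11,-0.97,0,0,1],
    [-0.11,-0.97,0,0,1],
    [-0.11,-0.97,0,0,1],
  ],
  newtons=110,
)

```text
t: 11.0
position: [0.4873, 0.0745, 0.2402]
tool_rot: [0.997, 0.072, -0.002, -0.007]
ft_force: [0.9, -0.0, 0.6]
grip_width: 0.0853
```

>>> move_arm(
  steps=[
    [-0.11,-0.97,0,0,1],
    [-0.11,-0.97,0,0,1],
    [-0.11,-0.97,0,0,1],
    [-0.11,-0.97,0,0,1],
    [-0.11,-0.97,0,0,1],
  ],
)

```text
t: 11.5
position: [0.4646, 0.1284, 0.2456]
tool_rot: [0.993, 0.114, -0.004, -0.032]
ft_force: [0.0, 0.3, 0.1]
grip_width: 0.0855
```

>>> move_arm(
  steps=[
    [-0.11,-0.97,0,0,1],
    [-0.11,-0.97,0,0,1],
    [-0.11,-0.97,0,0,1],
    [-0.11,-0.97,0,0,1],
    [0,0,0,-1,1],
  ],
)

```text
t: 12.0
position: [0.4429, 0.1704, 0.2538]
tool_rot: [0.978, 0.201, -0.005, -0.053]
ft_force: [-0.6, -0.8, 0.5]
grip_width: 0.0856
```

>>> move_arm(
  steps=[
    [0,0,0,-1,1],
    [0,0,0,-1,1],
    [0,0,0,-1,1],
    [0,0,0,-1,1],
    [0,0,0,-1,1],
  ],
)

```text
t: 12.5
position: [0.4433, 0.1696, 0.2535]
tool_rot: [0.893, 0.448, 0.009, -0.053]
ft_force: [0.1, -0.2, -0.0]
grip_width: 0.0856
```

>>> move_arm(
  steps=[
    [0,0,0,-1,1],
    [0,0,0,-1,1],
    [0,0,0,-1,1],
    [0,0,0,-0.3,1],
    [0,0,0,0,1],
  ],
)

```text
t: 13.0
position: [0.4434, 0.1695, 0.2535]
tool_rot: [0.803, 0.593, 0.017, -0.05]
ft_force: [0.8, -0.0, -0.1]
grip_width: 0.0856
```

```bash
python3 - <<'E'
from m import *
st=sensors.read_state();print(st["position"],st["tool_rot"],st["q"])
im,d,c=shot("wrist");save("w4",im);np.savez("w4.npz",d=d,im=im)
P=cloud(cv2.medianBlur(d,5),c)
near=np.hypot(P[...,0]-.45,P[...,1]-.295)<.13
for n,z,t in(("rib",.040,.005),("leaf",.004,.0025)):
    m=(abs(P[...,2]-z)<t)&near
    m=cv2.morphologyEx(m.astype(np.uint8),cv2.MORPH_OPEN,np.ones((3,3)))
    k,l,s,_=cv2.connectedComponentsWithStats(m,connectivity=4);m=l==1+np.argmax(s[1:,4])
    r,b=planar(m,z,c);print(n,r,np.round(b).tolist(),np.nanmedian(P[...,2][m]))
for t,z in(("strip",0),("tuck_edge",0)):
    print(t,[(x["confidence"],ray(*(np.array(x["location"])*[640,400]),z,c)) for x in viewer.landmark_of("wrist",t)])
o=viewer.outline_of("wrist","strip")[0];r,b=planar(o["pixels"],0.004,c);print(r,np.round(b).tolist())
E
```

```text
[0.44335578 0.16954177 0.25347345] [ 0.80341348  0.59304294  0.01730029 -0.05027469] [ 0.29656268  0.14404237 -0.08148953  1.34610711  0.10638299  2.16635744]
rib ((435.5268859863281, 298.78155517578125), (144.50640869140625, 11.040400505065918), 62.47129440307617) [[397.0, 237.0], [407.0, 232.0], [474.0, 360.0], [464.0, 365.0]] 0.03956136179205519
leaf ((469.7628479003906, 284.39752197265625), (150.33152770996094, 65.6164321899414), 62.68404006958008) [[406.0, 233.0], [464.0, 203.0], [533.0, 336.0], [475.0, 366.0]] 0.003717602057633801
strip [(0.89, array([0.44069291, 0.29530485, 0.        ])), (0.66, array([0.69535781, 0.28897249, 0.        ])), (0.59, array([0.49653963, 0.27070985, 0.        ]))]
tuck_edge [(0.68, array([0.5015054, 0.2747295, 0.       ]))]
((457.47900390625, 294.1995849609375), (157.92776489257812, 95.62498474121094), 62.47703170776367) [[379.0, 246.0], [463.0, 202.0], [536.0, 342.0], [452.0, 386.0]]
```

View pics/w4.png

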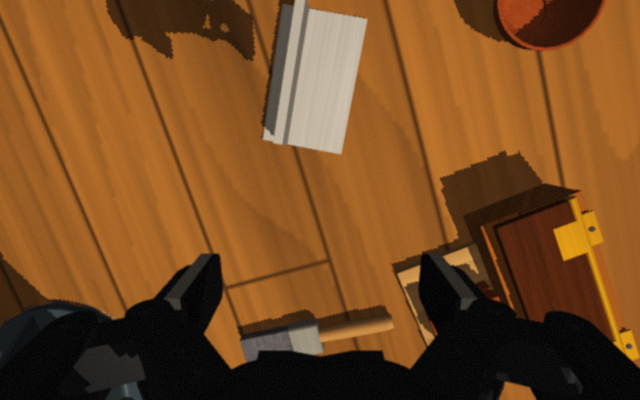

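The wrist joint hit its +180° limit on the way: yaw = q1 + 180° − q6. That left a 6° roll (all in q5), which stays in the commanded pose. I'll turn to the opposite q6 limit, where the same compromise rolls the tool the other way, and cancel it there. The strip shows at (320,80), with its rib fit consistent with the top view.

>>> move_arm(
  steps=[
    [0,0,0,-1,1],
    [0,0,0,-1,1],
    [0,0,0,-1,1],
    [0,0,0,-1,1],
    [0,0,0,-1,1],
  ],
)

```text
t: 13.7
position: [0.4435, 0.1692, 0.2534]
tool_rot: [0.622, 0.782, 0.03, -0.044]
ft_force: [0.4, 0.5, -0.8]
grip_width: 0.0855
```

>>> move_arm(
  steps=[
    [0,0,0,-1,1],
    [0,0,0,-1,1],
    [0,0,0,-1,1],
    [0,0,0,-1,1],
    [0,0,0,-1,1],
  ],
)

```text
t: 14.2
position: [0.4435, 0.1692, 0.2534]
tool_rot: [0.398, 0.916, 0.04, -0.035]
ft_force: [0.1, -0.6, -0.2]
grip_width: 0.0853
```

>>> move_arm(
  steps=[
    [0,0,0,-1,1],
    [0,0,0,-1,1],
    [0,0,0,-1,1],
    [0,0,0,-1,1],
    [0,0,0,-1,1],
  ],
)

```text
t: 14.7
position: [0.4435, 0.1692, 0.2534]
tool_rot: [0.147, 0.988, 0.048, -0.023]
ft_force: [0.8, 0.1, -0.3]
grip_width: 0.0858
```

```bash
python3 - <<'E'
from h import *
st=sensors.read_state();print(st["t"],st["position"],st["tool_rot"],np.degrees(st["q"]),R.from_quat(st["tool_rot"]).as_matrix()[:,2])
E
```

```text
14.7 [0.4435277  0.16920444 0.25335713] [ 0.14744317  0.98764793  0.04768766 -0.02319411] [16.95698095  8.26225966 -4.67351656 77.11634351  6.07930975 33.93585031] [-0.03175279  0.10103686 -0.99437584]
```

>>> move_arm(
  steps=[
    [0,0,0,-1,1],
    [0,0,0,-1,1],
    [0,0,0,-1,1],
    [0,0,0,-1,1],
    [0,0,0,-1,1],
  ],
)

```text
t: 15.2
position: [0.4435, 0.1692, 0.2534]
tool_rot: [-0.113, 0.992, 0.052, -0.01]
ft_force: [-0.3, -0.4, -0.3]
grip_width: 0.0853
```

>>> move_arm(
  steps=[
    [0,0,0,-1,1],
    [0,0,0,-1,1],
    [0,0,0,-1,1],
    [0,0,0,-1,1],
    [0,0,0,-1,1],
  ],
)

```text
t: 15.7
position: [0.4435, 0.1692, 0.2534]
tool_rot: [-0.366, 0.929, 0.053, 0.004]
ft_force: [-0.5, -0.0, 1.0]
grip_width: 0.0851
```

>>> move_arm(
  steps=[
    [0,0,0,-1,1],
    [0,0,0,-1,1],
    [0,0,0,-1,1],
    [0,0,0,-1,1],
    [0,0,0,-1,1],
  ],
)

```text
t: 16.2
position: [0.4435, 0.1692, 0.2534]
tool_rot: [-0.594, 0.803, 0.05, 0.017]
ft_force: [-0.7, 0.2, -0.1]
grip_width: 0.0851
```

>>> move_arm(
  steps=[
    [0,0,0,-1,1],
    [0,0,0,-1,1],
    [0,0,0,-1,1],
    [0,0,0,-1,1],
    [0,0,0,-1,1],
  ],
)

```text
t: 16.7
position: [0.4435, 0.1692, 0.2533]
tool_rot: [0.782, -0.622, -0.044, -0.03]
ft_force: [0.5, 0.3, 0.7]
grip_width: 0.0854
```

>>> move_arm(
  steps=[
    [0,0,0,-1,1],
    [0,0,0,-1,1],
    [0,0,0,-1,1],
    [0,0,0,-1,1],
    [0,0,0,-1,1],
  ],
)

```text
t: 17.2
position: [0.4435, 0.1692, 0.2534]
tool_rot: [0.916, -0.398, -0.035, -0.04]
ft_force: [0.3, -0.2, 0.1]
grip_width: 0.0854
```

>>> move_arm(
  steps=[
    [0,0,0,-1,1],
    [0,0,0,-1,1],
    [0,0,0,-1,1],
    [0,0,0,-1,1],
    [0,0,0,-1,1],
  ],
)

```text
t: 17.7
position: [0.4435, 0.1692, 0.2534]
tool_rot: [0.988, -0.147, -0.023, -0.048]
ft_force: [0.6, 0.1, 0.2]
grip_width: 0.0852
```

>>> move_arm(
  steps=[
    [0,0,0,-1,1],
    [0,0,0,-1,1],
    [0,0,0,-1,1],
    [0,0,0,-1,1],
    [0,0,0,-0.9,1],
  ],
)

```text
t: 18.2
position: [0.4435, 0.1692, 0.2534]
tool_rot: [0.993, 0.108, -0.01, -0.052]
ft_force: [-0.5, -0.2, -1.2]
grip_width: 0.085
```

>>> move_arm(
  steps=[
    [0,0,0,-0.6,1],
    [0,0,0,-0.4,1],
  ],
)

```text
t: 18.4
position: [0.4419, 0.1744, 0.2533]
tool_rot: [0.987, 0.155, -0.007, -0.05]
ft_force: [-0.9, 0.6, -1.0]
grip_width: 0.0852
```

```bash
cat > s.py <<'E'
from h import *
st=sensors.read_state();M=R.from_quat(st["tool_rot"]).as_matrix();print(st["t"],st["position"],"q",np.round(np.degrees(st["q"]),2),"z",np.round(np.degrees(M[:,2]),2),"yaw",np.degrees(np.arctan2(M[1,0],M[0,0])),st["ft_force"],st["grip_width"])
E
python3 s.py
```

```text
18.4 [0.44190155 0.17443804 0.25332092] q [  17.8     8.2    -4.73   76.98    5.8  -180.  ] z [ -1.69   5.54 -57.  ] yaw 17.800596100890264 [-0.90645869  0.55672955 -1.04078872] 0.08522450650080542
```

>>> move_arm(
  steps=[
    [0,1,0,0,1],
    [0,1,0,0,1],
    [0,1,0,0,1],
    [0,1,0,0,1],
    [0,1,0,0,1],
  ],
)

```text
t: 18.9
position: [0.4591, 0.1176, 0.2431]
tool_rot: [0.994, 0.109, -0.002, -0.023]
ft_force: [0.1, -0.2, 0.7]
grip_width: 0.0852
```

```bash
python3 s.py
```

```text
18.9 [0.459057   0.11762652 0.24306784] q [  12.63    8.35   -5.87   75.73    2.68 -179.93] z [ -0.54   2.63 -57.23] yaw 12.561739259602177 [ 0.10319692 -0.24570796  0.74584673] 0.08521858645381665
```

>>> move_arm(
  steps=[
    [0,1,0,0,1],
    [0,1,0,0,1],
    [0,1,0,0,1],
    [0,1,0,0,1],
  ],
)

```text
t: 19.3
position: [0.469, 0.0721, 0.2401]
tool_rot: [0.997, 0.074, 0.0, -0.002]
ft_force: [-1.0, 0.3, -0.3]
grip_width: 0.0857
```

```bash
python3 s.py
```

```text
19.3 [0.4689795  0.07206921 0.24005757] q [   8.59    8.49   -6.1    75.38    0.22 -179.94] z [  0.     0.22 -57.3 ] yaw 8.533264160522693 [-1.04275163  0.32193813 -0.30582892] 0.08569834661910898
```

>>> move_arm(
  steps=[
    [0,0,0,1,1],
    [0,0,0,1,1],
    [0,0,0,1,1],
    [0,0,0,1,1],
    [0,0,0,1,1],
  ],
)

```text
t: 19.8
position: [0.4689, 0.0726, 0.2401]
tool_rot: [0.982, -0.188, -0.0, -0.002]
ft_force: [-0.7, 1.2, -0.0]
grip_width: 0.0855
```

>>> move_arm(
  steps=[
    [0,0,0,1,1],
    [0,0,0,1,1],
    [0,0,0,1,1],
    [0,0,0,1,1],
    [0,0,0,1,1],
  ],
)

```text
t: 20.3
position: [0.4689, 0.0726, 0.2401]
tool_rot: [0.9, -0.436, -0.001, -0.002]
ft_force: [-0.2, -0.6, -0.1]
grip_width: 0.0857
```

>>> move_arm(
  steps=[
    [0,0,0,1,1],
    [0,0,0,1,1],
    [0,0,0,1,1],
    [0,0,0,1,1],
    [0,0,0,1,1],
  ],
)

```text
t: 20.8
position: [0.4689, 0.0726, 0.2401]
tool_rot: [0.757, -0.654, -0.001, -0.002]
ft_force: [-0.6, -0.2, -0.4]
grip_width: 0.0853
```

>>> move_arm(
  steps=[
    [0,0,0,1,1],
    [0,0,0,1,1],
    [0,0,0,1,1],
    [0,0,0,1,1],
    [0,0,0,1,1],
  ],
)

```text
t: 21.3
position: [0.4689, 0.0726, 0.2401]
tool_rot: [-0.562, 0.827, 0.002, 0.001]
ft_force: [-0.6, 0.9, -0.2]
grip_width: 0.0857
```

>>> move_arm(
  steps=[
    [0,0,0,1,1],
    [0,0,0,0,1],
  ],
)

```text
t: 21.5
position: [0.4689, 0.0727, 0.2401]
tool_rot: [-0.519, 0.855, 0.002, 0.001]
ft_force: [-0.1, -0.6, 0.4]
grip_width: 0.0853
```

```bash
cat >> s.py <<'E'
def go(x,y,z):
    d=np.array([x,y,z])-st["position"]*1000
    print("units",np.round(M.T@d/25,3))
import sys
if len(sys.argv)>3: go(*map(float,sys.argv[1:4]))
E
python3 s.py 436.6 301.3 200
```

```text
21.5 [0.46888253 0.0726556  0.24010572] q [  8.65   8.48  -6.09  75.38   0.25 -53.86] z [ -0.     0.25 -57.3 ] yaw -117.49831181081043 [-0.06674213 -0.60096687  0.39288711] 0.08527139682232282
units [-7.51   5.365  1.645]
```

>>> move_arm(
  steps=[
    [-0.75,0.54,0,0,1],
    [-0.75,0.54,0,0,1],
    [-0.75,0.54,0,0,1],
    [-0.75,0.54,0,0,1],
    [-0.75,0.54,0,0,1],
  ],
)

```text
t: 22.0
position: [0.4519, 0.188, 0.2407]
tool_rot: [-0.521, 0.854, 0.002, 0.001]
ft_force: [0.8, -0.0, 0.4]
grip_width: 0.0857
```

>>> move_arm(
  steps=[
    [-0.75,0.54,0,0,1],
    [-0.75,0.54,0,0,1],
    [-0.75,0.54,0,0,1],
    [-0.75,0.54,0,0,1],
    [-0.75,0.54,0,0,1],
  ],
)

```text
t: 22.5
position: [0.4351, 0.3024, 0.2412]
tool_rot: [-0.521, 0.854, 0.002, 0.001]
ft_force: [1.8, 0.2, -0.1]
grip_width: 0.0853
```

>>> move_arm(
  steps=[
    [0,0,0.3,0,1],
    [0,0,0,0,1],
    [0,0,0,0,1],
  ],
)

```text
t: 22.8
position: [0.435, 0.3008, 0.2334]
tool_rot: [-0.52, 0.854, 0.002, 0.001]
ft_force: [-0.0, -0.1, -0.2]
grip_width: 0.0857
```

```bash
cat > strip.py <<'E'
from m import *
im,d,c=shot("wrist")
P=cloud(cv2.medianBlur(d,5),c)
near=np.hypot(P[...,0]-.45,P[...,1]-.295)<.13
for n,z,t in(("rib",.040,.005),("leaf",.004,.0025)):
    m=(abs(P[...,2]-z)<t)&near
    m=cv2.morphologyEx(m.astype(np.uint8),cv2.MORPH_OPEN,np.ones((3,3)))
    k,l,s,_=cv2.connectedComponentsWithStats(m,connectivity=4);m=l==1+np.argmax(s[1:,4])
    r,b=planar(m,z,c);print(n,r,np.round(b).tolist(),np.nanmedian(P[...,2][m]))
E
python3 strip.py; python3 s.py 436.6 301.3 12
```

```text
rib ((435.1991271972656, 300.8083801269531), (148.66468811035156, 9.79355239868164), 62.88639450073242) [[397.0, 237.0], [406.0, 232.0], [473.0, 365.0], [465.0, 369.0]] 0.03960925348598088
leaf ((469.0848693847656, 283.4537048339844), (148.24937438964844, 64.39537811279297), 62.44509506225586) [[406.0, 233.0], [463.0, 203.0], [532.0, 334.0], [475.0, 364.0]] 0.0037538058810381303
22.85 [0.43522442 0.30081569 0.23370337] q [ 3.453e+01  1.390e+01 -7.000e-02  7.589e+01  2.100e-01 -2.810e+01] z [-1.00e-02  2.50e-01 -5.73e+01] yaw -117.36816905047111 [ 0.10280033 -0.37607275  0.89191316] 0.08533427563936496
units [-0.009 -0.06   8.868]
```

>>> move_arm(
  steps=[
    [0,-0.02,1,0,1],
    [0,0,1,0,1],
    [0,0,1,0,1],
    [0,0,1,0,1],
    [0,0,1,0,1],
  ],
)

```text
t: 23.35
position: [0.4359, 0.3013, 0.1082]
tool_rot: [-0.519, 0.854, 0.002, 0.002]
ft_force: [0.6, 0.0, -0.3]
grip_width: 0.0851
```

>>> move_arm(
  steps=[
    [0,0,1,0,1],
    [0,0,1,0,1],
    [0,0,1,0,1],
    [0,0,0.7,0,1],
    [0,0,0,0,1],
  ],
)

```text
t: 23.85
position: [0.4345, 0.3008, 0.0145]
tool_rot: [-0.519, 0.854, 0.002, -0.001]
ft_force: [0.3, -0.8, 0.4]
grip_width: 0.0851
```

```bash
python3 s.py 435.6 301 13
```

```text
23.85 [0.43452763 0.30084347 0.01445751] q [ 34.57  23.56 -20.92  45.58   0.22 -28.02] z [ -0.17   0.15 -57.3 ] yaw -117.40571201785417 [ 0.32370352 -0.75773668  0.38041441] 0.08506095260651476
units [-0.025 -0.035  0.058]
```

Closing on the rib.

>>> move_arm(
  steps=[
    [0,0,0,0,0],
    [0,0,0,0,0],
    [0,0,0,0,0],
    [0,0,0,0,0],
    [0,0,0,0,0],
  ],
  newtons=110,
)

```text
t: 24.35
position: [0.4358, 0.3027, 0.0167]
tool_rot: [-0.52, 0.854, 0.002, 0.002]
ft_force: [0.2, -0.1, -0.4]
grip_width: 0.0125
```

>>> move_arm(
  steps=[
    [0,0,0,0,0],
    [0,0,0,0,0],
    [0,0,0,0,0],
  ],
)

```text
t: 24.65
position: [0.4358, 0.3026, 0.0169]
tool_rot: [-0.52, 0.854, 0.002, 0.002]
ft_force: [-0.8, -0.9, 7.2]
grip_width: 0.0077
```

```bash
python3 s.py 435.6 301 13
```

```text
24.65 [0.43578234 0.30263816 0.01691949] q [ 34.65  23.39 -20.75  45.66   0.22 -27.98] z [ 4.00e-02  3.00e-01 -5.73e+01] yaw -117.36856480336246 [-0.77596173 -0.85948074  7.20412113] 0.007734790258098305
units [ 0.062 -0.024  0.156]
```

>>> move_arm(
  steps=[
    [0,0,-0.3,0,0],
    [0,0,-0.7,0,0],
    [0,0,-1,0,0],
    [0,0,-1,-0.7,0],
    [0,0,-1,-1,0],
  ],
)

```text
t: 25.15
position: [0.4351, 0.3018, 0.1173]
tool_rot: [-0.595, 0.804, 0.002, 0.001]
ft_force: [0.5, 0.8, -3.7]
grip_width: 0.0075
```

>>> move_arm(
  steps=[
    [0,0,-1,-1,0],
    [0,0,-1,-1,0],
    [0,0,-1,-1,0],
    [0,0,0,-1,0],
    [0,0,0,0,0],
  ],
)

```text
t: 25.65
position: [0.4356, 0.3017, 0.192]
tool_rot: [0.748, -0.663, -0.002, -0.002]
ft_force: [0.7, -0.6, -2.7]
grip_width: 0.0075
```

```bash
python3 s.py 517.4 -29.1 190
```

```text
25.65 [0.43558961 0.30172471 0.19202204] q [ 34.58  14.88  -4.92  69.99   0.23 -62.34] z [ 4.000e-02  3.100e-01 -5.729e+01] yaw -83.0793150656177 [ 0.65779506 -0.60586872 -2.66991558] 0.0074900047634850146
units [ 1.3531e+01 -1.6540e+00  1.2000e-02]
```

>>> move_arm(
  steps=[
    [0.97,-0.12,0,0,0],
    [0.97,-0.12,0,0,0],
    [0.97,-0.12,0,0,0],
    [0.97,-0.12,0,0,0],
    [0.97,-0.12,0,0,0],
  ],
)

```text
t: 26.15
position: [0.4643, 0.1819, 0.1899]
tool_rot: [0.747, -0.665, -0.002, -0.001]
ft_force: [0.3, -0.1, -3.1]
grip_width: 0.0081
```

>>> move_arm(
  steps=[
    [0.97,-0.12,0,0,0],
    [0.97,-0.12,0,0,0],
    [0.97,-0.12,0,0,0],
    [0.97,-0.12,0,0,0],
    [0.97,-0.12,0,0,0],
  ],
)

```text
t: 26.65
position: [0.4936, 0.0634, 0.1894]
tool_rot: [0.747, -0.665, -0.002, -0.001]
ft_force: [0.5, -0.0, -2.5]
grip_width: 0.0078
```

>>> move_arm(
  steps=[
    [0.97,-0.12,0,0,0],
    [0.97,-0.12,0,0,0],
    [0.97,-0.12,0,0,0],
    [0.94,-0.1,0,0,0],
    [0,0,0,0,0],
  ],
)

```text
t: 27.15
position: [0.5169, -0.0319, 0.1888]
tool_rot: [0.746, -0.666, -0.002, -0.001]
ft_force: [-0.3, 1.9, -3.1]
grip_width: 0.0076
```

```bash
cat > chk.py <<'E'
import sys
from m import *
st=sensors.read_state(); im,d,c=shot("wrist"); save(sys.argv[1],im)
J=np.array([.5968,-.0196,0]); Rz=R.from_euler("z",6.82,degrees=True).as_matrix()
P=cloud(cv2.medianBlur(d,5),c); ok=np.isfinite(P).all(-1)
top=st["position"][2]-.0169+.004
m=ok&(abs(P[...,2]-top)<.012)&(d<.32)
m=cv2.morphologyEx(m.astype(np.uint8),cv2.MORPH_OPEN,np.ones((3,3)))
k,l,s,cc=cv2.connectedComponentsWithStats(m,connectivity=4)
for i in np.argsort(-s[1:,4])[:3]+1:
    mm=l==i; Q=P[mm]
    A=np.c_[Q[:,:2]-Q[:,:2].mean(0),np.ones(len(Q))];co,*_=np.linalg.lstsq(A,Q[:,2],rcond=None)
    r,b=planar(mm,co[2],c); print(len(Q),"tilt(deg) dz/dx,dz/dy",np.degrees(co[:2]).round(2),"z",co[2].round(4),"exp",round(top,4),r,"jig corners",np.round(((np.c_[b/1000,np.zeros(4)]-J)@Rz)[:,:2]*1000,1).tolist())
E
python3 chk.py w5; python3 s.py 517.4 -29.1 73
```

```text
24893 tilt(deg) dz/dx,dz/dy [-0.14 -0.05] z 0.1756 exp 0.1759 ((557.8905639648438, -50.43244934082031), (63.53691864013672, 105.88746643066406), 6.466643810272217) jig corners [[-73.7, 27.1], [-74.4, -78.7], [-10.9, -79.1], [-10.2, 26.8]]
6258 tilt(deg) dz/dx,dz/dy [0.73 0.1 ] z 0.1757 exp 0.1759 ((505.11138916015625, -64.48091125488281), (18.46255111694336, 89.89622497558594), 6.4874653816223145) jig corners [[-105.3, 11.3], [-105.9, -78.6], [-87.4, -78.7], [-86.9, 11.2]]
197 tilt(deg) dz/dx,dz/dy [-4.89  0.73] z 0.1756 exp 0.1759 ((575.8884887695312, 33.04833221435547), (13.806288719177246, 6.433854103088379), 42.93975830078125) jig corners [[-22.0, 53.3], [-18.2, 48.1], [-7.0, 56.2], [-10.8, 61.4]]
27.2 [ 0.51656824 -0.0307066   0.1888325 ] q [  -3.56   14.03   -6.57   69.52    0.27 -100.12] z [ -0.1    0.28 -57.29] yaw -83.44645906590209 [ 0.46220548 -0.15603457 -2.64258582] 0.0075892993121609515
units [-0.036 -0.046  4.633]
```

View pics/w5.png

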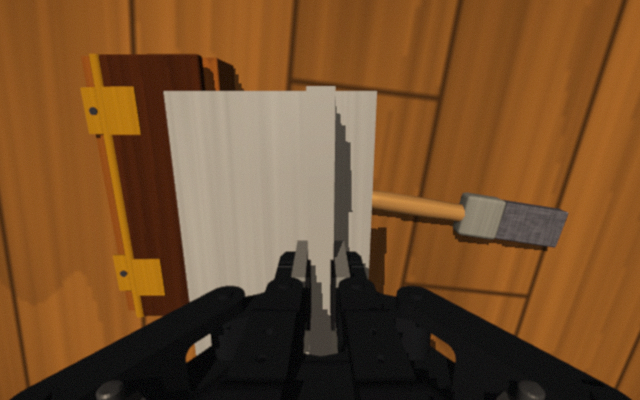

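The strip is held level, its edge is 18 mm short of the slat front (left side of the picture, column 165–190), and its yaw is within 0.4°. I'll lower it to slot height.

>>> move_arm(
  steps=[
    [-0.04,0,1,-0.06,0],
    [0,0,1,0,0],
    [0,0,1,0,0],
    [0,0,1,0,0],
    [0,0,0.4,0,0],
  ],
)

```text
t: 27.7
position: [0.5149, -0.0273, 0.0773]
tool_rot: [0.75, -0.662, -0.003, -0.001]
ft_force: [0.3, 0.4, -3.2]
grip_width: 0.0081
```

>>> move_arm(
  steps=[
    [0,0,0,0,0],
    [0,0,0,0,0],
    [0,0,0,0,0],
  ],
)

```text
t: 28.0
position: [0.5177, -0.0281, 0.0808]
tool_rot: [0.75, -0.661, -0.001, -0.002]
ft_force: [-0.5, 0.5, -1.8]
grip_width: 0.0078
```

```bash
python3 s.py 517.4 -29.1 72; python3 chk.py w6
```

```text
28.0 [ 0.51771371 -0.02810458  0.08080189] q [  -3.27   18.52  -17.27   54.12    0.27 -100.45] z [  0.1    0.27 -57.3 ] yaw -82.81671514332578 [-0.48053679  0.47238659 -1.83607495] 0.007811895614532731
units [0.039 0.018 0.352]
51344 tilt(deg) dz/dx,dz/dy [ 0.53 -0.18] z 0.0705 exp 0.0679 ((632.9215698242188, -22.992515563964844), (210.1510009765625, 84.39009857177734), 82.3081283569336) jig corners [[-31.7, -98.8], [50.0, -120.0], [102.6, 83.5], [20.9, 104.6]]
24887 tilt(deg) dz/dx,dz/dy [ 0.05 -0.02] z 0.0678 exp 0.0679 ((558.97265625, -46.100120544433594), (63.60976791381836, 105.91146087646484), 7.184810638427734) jig corners [[-72.8, 30.9], [-72.2, -75.0], [-8.6, -74.6], [-9.2, 31.3]]
6259 tilt(deg) dz/dx,dz/dy [0.96 0.11] z 0.0676 exp 0.0679 ((506.3409729003906, -60.812713623046875), (18.46455192565918, 89.89260864257812), 7.183776378631592) jig corners [[-104.2, 14.7], [-103.7, -75.2], [-85.2, -75.1], [-85.8, 14.8]]
```

>>> move_arm(
  steps=[
    [0,0,0.2,0,0],
    [0,0,0.17,0.04,0],
    [0,0,0,0,0],
    [0,0,0,0,0],
  ],
)

```text
t: 28.45
position: [0.5167, -0.0282, 0.0702]
tool_rot: [0.749, -0.663, -0.002, -0.002]
ft_force: [-0.2, -0.3, -2.8]
grip_width: 0.0078
```

```bash
python3 s.py 559.1 -24.1 71.5; python3 chk.py w7|cut -c1-130
```

```text
28.45 [ 0.51674215 -0.02819342  0.0701793 ] q [  -3.28   19.12  -18.17   52.76    0.27 -100.23] z [-3.00e-02  2.70e-01 -5.73e+01] yaw -83.05309998210885 [-0.22497037 -0.34537427 -2.76641189] 0.007762155713487189
units [ 0.042 -1.702 -0.053]
24888 tilt(deg) dz/dx,dz/dy [-0.06 -0.01] z 0.057 exp 0.0573 ((557.863037109375, -46.370521545410156), (63.54027557373047, 105.893
13993 tilt(deg) dz/dx,dz/dy [28.65  3.21] z 0.0546 exp 0.0573 ((606.75537109375, -51.05784606933594), (22.25274085998535, 157.9349
6260 tilt(deg) dz/dx,dz/dy [0.78 0.07] z 0.057 exp 0.0573 ((505.20172119140625, -60.836280822753906), (18.46878433227539, 89.92440
```

>>> move_arm(
  steps=[
    [0,0,-0.04,0,0],
    [0,-0.25,0,0,0],
    [0,-0.25,0,0,0],
    [0,-0.25,0,0,0],
    [0,-0.25,0,0,0],
  ],
)

```text
t: 29.0
position: [0.5425, -0.0251, 0.0713]
tool_rot: [0.749, -0.663, -0.002, -0.002]
ft_force: [0.2, 0.2, -4.0]
grip_width: 0.0081
```

```bash
python3 s.py 559.1 -24.1 71.5
```

```text
29.0 [ 0.54250502 -0.02508282  0.0713307 ] q [ -2.8   21.24 -14.6   54.17   0.27 -99.76] z [  0.     0.27 -57.3 ] yaw -83.04533438213849 [ 0.19599553  0.18022893 -4.02945512] 0.008090426436849058
units [ 0.041 -0.664 -0.007]
```

No contact so far. I'll finish the slide, then press down.

>>> move_arm(
  steps=[
    [0,-0.25,0,0,0],
    [0,-0.25,0,0,0],
    [0,-0.18,0,0,0],
    [0,0,0,0,0],
    [0,0,0,0,0],
  ],
)

```text
t: 29.5
position: [0.5584, -0.0231, 0.0712]
tool_rot: [0.749, -0.663, -0.002, -0.002]
ft_force: [0.2, 0.2, -2.6]
grip_width: 0.0078
```

>>> move_arm(
  steps=[
    [0,0,0.06,0,0],
    [0,0,0.06,0,0],
    [0,0,0,0,0],
    [0,0,0,0,0],
  ],
)

```text
t: 29.9
position: [0.5584, -0.0231, 0.069]
tool_rot: [0.749, -0.663, -0.001, -0.002]
ft_force: [-3.4, -0.5, 4.9]
grip_width: 0.0077
```

```bash
python3 s.py 559.1 -24.1 69
```

```text
29.9 [ 0.55839306 -0.02312548  0.06895502] q [ -2.52  22.72 -12.58  54.7    0.27 -99.47] z [ 1.00e-02  2.70e-01 -5.73e+01] yaw -83.0546641561071 [-3.44169206 -0.46839853  4.93421827] 0.007726747055351234
units [ 0.042 -0.023 -0.002]
```

>>> move_arm(
  steps=[
    [0,0,0.03,0,0],
    [0,0,0,0,0],
    [0,0,0,0,0],
    [0,0,0,0,0],
  ],
)

```text
t: 30.3
position: [0.5584, -0.0231, 0.0689]
tool_rot: [0.749, -0.663, -0.001, -0.002]
ft_force: [-5.6, 0.4, 12.9]
grip_width: 0.0072
```

```bash
python3 s.py; python3 chk.py w8
```

```text
30.3 [ 0.558412   -0.02311241  0.06892361] q [ -2.52  22.7  -12.61  54.65   0.27 -99.47] z [ 4.00e-02  2.70e-01 -5.73e+01] yaw -83.05337298371728 [-5.60921214  0.35476165 12.9123851 ] 0.007239030280492519
19237 tilt(deg) dz/dx,dz/dy [0.93 1.43] z 0.0558 exp 0.056 ((591.8572387695312, -61.95629119873047), (43.30818557739258, 137.8752899169922), 6.9139299392700195) jig corners [[-31.7, 27.4], [-31.5, -110.4], [11.8, -110.4], [11.6, 27.5]]
10765 tilt(deg) dz/dx,dz/dy [7.89 0.3 ] z 0.0541 exp 0.056 ((534.75732421875, -52.06244659423828), (41.47159194946289, 100.3326644897461), 6.950228691101074) jig corners [[-86.3, 25.3], [-86.1, -75.1], [-44.6, -75.0], [-44.8, 25.3]]
3207 tilt(deg) dz/dx,dz/dy [-10.75  -1.8 ] z 0.0624 exp 0.056 ((696.6292724609375, -18.02727508544922), (9.93979263305664, 159.52761840820312), 6.806285381317139) jig corners [[94.4, 69.5], [94.3, -90.1], [104.3, -90.1], [104.3, 69.5]]
```

```bash
python3 - <<'E'
from m import *
im,d,c=shot("wrist");P=cloud(cv2.medianBlur(d,5),c)
J=np.array([.5968,-.0196,0]); Rz=R.from_euler("z",6.82,degrees=True).as_matrix(); Q=(P-J)@Rz
def plane(n,x0,x1,y0,y1,z,t=.003):
    m=(Q[...,0]>x0)&(Q[...,0]<x1)&(Q[...,1]>y0)&(Q[...,1]<y1)&(abs(Q[...,2]-z)<t); q=Q[m]
    A=np.c_[q[:,:2]-q[:,:2].mean(0),np.ones(len(q))];co=np.linalg.lstsq(A,q[:,2],rcond=None)[0]; print(n,len(q),"slopes rad",co[:2].round(4),"z",co[2].round(4),q[:,:2].mean(0).round(3))
plane("wide",-.028,.004,-.07,.02,.056); plane("narrow",-.062,-.052,-.07,-.02,.056); plane("slat",.014,.08,-.1,.03,.071)
im2,d2,c2=shot("scene")
u=[]
for p in ([-.06,0,.05],):
    w=Rz@p+J; T=c2[3]; k=T[:3,:3].T@(w-T[:3,3]); u=(k[:2]/k[2]*c2[0]+[c2[1],c2[2]]).astype(int)
cr=im2[max(u[1]-80,0):u[1]+80,max(u[0]-110,0):u[0]+110]; save("fin",cv2.resize(cr,None,fx=3.5,fy=3.5,interpolation=cv2.INTER_CUBIC))
E
```

```text
wide 11060 slopes rad [ 0.0003 -0.0004] z 0.0558 [-0.011 -0.031]
narrow 2258 slopes rad [-0.0055 -0.0012] z 0.0558 [-0.057 -0.046]
slat 45032 slopes rad [ 0.0066 -0.0032] z 0.0709 [ 0.047 -0.044]
```

View pics/fin.png

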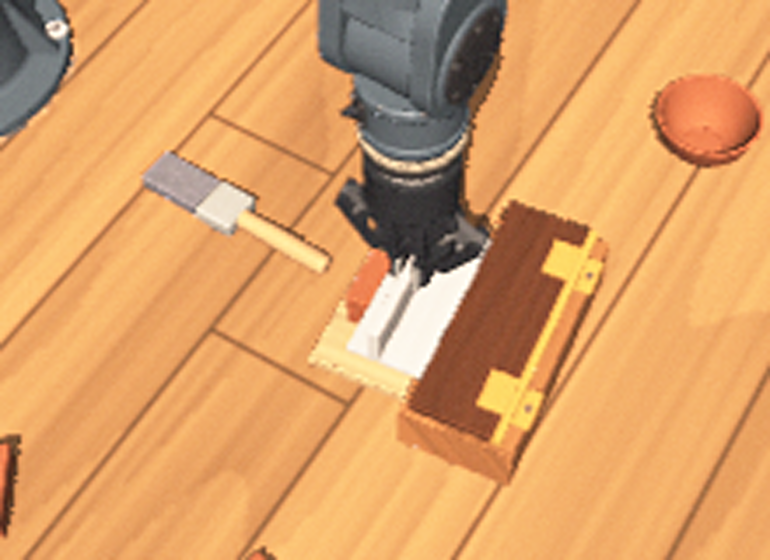

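The strip lies flat under the slat at crop (440,320). The slat is down and the tile pile is in place, so I'll hand in.

```bash
python3 s.py; python3 -c "
from station import manip; print(manip.close_job())"
```

```text
30.45 [ 0.558433   -0.02313697  0.06893209] q [ -2.52  22.7  -12.61  54.65   0.27 -99.47] z [ 5.00e-02  2.70e-01 -5.73e+01] yaw -83.0558350031051 [-5.06604455  0.50971674 14.53565878] 0.007979742700245054
the job is handed in; nothing more can be done
None
```

I laid the middle-sized tile on the fixed tile and let go of it. I then tucked the strip's wide flange under the slat and handed in at t ≈ 30.5 s, still gripping the strip and pressing it down. The hand-in reports no verdict.

**Last checks**
- **Tile:** right after release it was within about 2 mm and 0.1° of its place, with its top at 51.8 mm. The strip hid most of it after that, so I did not measure it again.
- **Strip:** its edge was about 33 mm into the jig, so about 25 mm under the slat. It was centred within a few mm, 0.1–0.2° off parallel, and flat within 0.006 rad. Its leaf top was at 55.8 mm, so its underside was at ledge height.
- **Slat:** it was down, with its top at 70.9 mm and a slope under 0.007 rad.
- **Push:** the wrist read 12.9 N, then 14.5 N at hand-in, a little above the 12 N asked. It also read about 5 N sideways.
- **Bystanders:** nothing came near them. The bowl and brush look in place in the last picture; I did not measure any of the three again, and the cup was out of that picture.

**What went wrong on the way:** the last wrist joint reached its limit on the way to the strip, which left the tool rolled by 6°. I turned to the opposite limit and cancelled it down to 0.3° before gripping, which cost about 6.5 s.

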